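# Wind the heel press's bed in under its head

### The job

Fit the loose crank onto the square shaft of the small green heel press and wind it clockwise (seen from above) round and round until the sliding bed with the heel block is centred beneath the press's cross-beam, its two ends sticking out equally on either side to within a centimetre or so. Move the bed only by the crank, never by pushing it, and leave the crank fully down on the shaft when you let go. Do not disturb the other things on the bench.

Things in the scene. Friction and masses are not known exactly. Their poses are not given: they have to be found in the camera images.
- crank: Loose steel crank, 0.35 kg, socket down, handle up. Origin: centre of the hub's underside; z up the hub's axis, x along the arm. Hub 40 x 40 mm (sides square to x, y), 40 mm high, closed on top; from below a square socket 19 mm wide, 28 mm deep, flats parallel to the hub's sides. Arm: bar 18 mm wide, 21 to 31 mm above the origin, out to x = 82 mm.
- handle (a point): Centre of the crank's upright black handle sleeve, 22 mm in diameter: 70 mm along the crank's x from the hub's axis, 57 mm above the crank's origin; it spans 34 to 80 mm above that origin. Axes as the crank's. The sleeve spins freely on its pin, so a gripper holding it need not turn as the crank goes round.
- seat (a point): On the axis of the press's upright shaft, at the top of its collar (44 mm wide), 82 mm above the bench: the origin of a fully seated crank comes here. Above it stands a square 16 mm wide, 24 mm high, its top 6 mm tapering to 12 mm. z up; x, y parallel to the square's flats and turning with it: the crank fits at any of four yaws, then has 12 degrees of play.
- machine: The press: green frame 120 mm wide, 520 mm long, with a gearbox 100 x 100 mm, 75 mm high around the shaft. Origin: on the bench below the shaft; y along the bed's travel, away from the shaft. The shaft needs 2 to 5 N at the crank's handle and stays where it is left; a full turn clockwise seen from above moves the bed 50 mm along +y, anticlockwise brings it back.
- bed: Sliding steel bed of the press, 110 mm across, 140 mm long in its travel (y), 14 mm thick, with a D-shaped wooden heel block 64 mm wide and 20 mm high fixed in its middle. Origin: middle of its underside, 30 mm above the bench; y away from the shaft. It starts 75 to 135 mm short of the head and can run 40 mm or more past it.
- head: Fixed head of the press: cross-beam 190 mm long (x), 50 mm wide (y), 100 to 140 mm above the bench, on two posts, with a round ram pad whose underside is 78 mm above the bench. Origin: at bench height below the beam's middle, y as the machine's. The bed is centred when its origin has the head's y. Seen from above, shaft axis, bed and head origins lie in one line.
- tape: Roll of tape lying flat, 100 mm across, 25 mm high; origin at the centre of its underside.
- mug: Red mug, 82 mm across, 95 mm high; origin at the centre of its underside.
- can: Drinks can, 66 mm across, 115 mm high; origin at the centre of its underside.
- hammer: Hammer lying on the bench along its x; origin at its underside.
- heel_a: Loose dark wooden heel block, D-shaped, 64 mm, 22 mm high; origin at the centre of its underside.
- heel_b: A second loose heel block like the first.
Mind the look-alikes: they are no part of the job. Of the things like the crank, leave any that is yellow; of the rest the smaller one is meant.

How it is judged:
On the way, in this order (a step that is already met when the one before it is completed fails the run):
1. the crank sits fully down on the square shaft (horizontal distance between crank and seat below 0.004 m and z of crank in the frame of seat between -0.004 and 0.004 m and angle between crank's own z axis and vertical below 0.15 rad), for 0.2 s.
2. with the crank on the shaft, the bed has been wound more than 50 mm from its start (all of step 1 and distance of bed from where it was at the start of the episode above 0.05 m), for 0.05 s.
At the end, for the whole second after the job is handed in: The bed's middle is within 12 mm of the head's middle along its travel and at rest; the crank sits at rest on the shaft, its origin within 4 mm of the seat in plan and in height and upright within 0.15 rad, and is let go (all of step 1 and y of bed in the frame of head between -0.012 and 0.012 m and linear speed of bed below 0.005 m/s and linear speed of crank below 0.02 m/s); the robot touches nothing.
It fails at once if the robot pushes the bed itself (more than 3 N) (contact force between any of the arm, the fingers and bed above 3 N).
It fails at once if another loose thing is moved by more than 40 mm (distance of any of tape, mug, can, hammer, heel_a, heel_b from where it was at the start of the episode above 0.04 m).
It also fails if it takes over 72 s, if anything falls off the work surface, if the arm or the gripper's body presses on something with over 40 N, if the wrist force passes 120 N, or if a joint passes its speed limit or range.

### The arm

A 6-joint arm with a two-finger parallel gripper is mounted at the origin on the work surface. World frame = base frame: x ahead of the robot, y to its left, z up, the work surface at z = 0. Lengths are in m, angles in rad, forces in N, time in s.
With the tool pointing down it reaches from about 0.325 to 1 m from the base axis. Payload 5.1 kg.
Tool frame: the origin (TCP) lies at the very end of the fingers, on their centre line; the grasp point (between the pads) lies 19 mm behind it; z points along the fingers, y is the direction in which the jaws open and shut (so a half turn about z gives the same grasp; the last joint's range is limited). The gripper opens to 85 mm and grips with 20 to 120 N. Pads are 22 mm wide; open, the fingers measure 114 mm over their backs; the gripper's body (76 mm by 85 mm) begins 54 mm behind the grasp point. The pads swing forward as they close: fully open they stand 13 mm farther back than shut.
Start: joints at [1.181, 0.124, 1.65, -0, 1.367, -0.083], TCP at [0.196, 0.62, 0.231] pointing down, gripper open.
Joint ranges: [-2.61, 2.61], [-1.02, 2.33], [0.03, 2.71], [-1.35, 4.49], [0.32, 2.68], [-2.91, 2.91]. Speed limits (rad/s): [2.57, 2.57, 3.14, 3.14, 3.14, 3.14].

### API

Orientations are given as a unit quaternion [x, y, z, w].
In Python, from rig import r gives the robot as it stands.
- The arm moves only by the tool drive_tool, never from a script. Its arguments are lists of equal length, an entry for each row: "translation": the shift along the tool's x, y, z in cm, a list of three; "roll": the turn about the tool's z in degrees; "hand": the opening, from -1 (shut) to 1 (fully open). A call has 1 to 12 rows; each row is the pose to reach, as a shift and turn from the pose commanded when the call began, along the tool's axes at that moment; what a row does not reach only later rows make up. A row lasts 1/8 s, in which the tool goes at most 62.5 mm and 10.7 degrees, less where a joint would pass 70% of its speed; a pose out of reach is approached as far as the arm can. A call with a gripper value outside its range is refused whole. The fingers move at their own pace and stop on an object; "newtons" is the grip in N (left out, the last holds). Time passes only in rows, so rows that repeat a pose let the fingers close. It gives the time, the measured TCP pose, the force and the opening at its end, in the units of the state.
- r.read_state(): the state, without advancing time (a new reading comes with each control period).
- r.capture(name): name is "side" or "top" or "wrist"; returns the picture (480x640x3 uint8, red, green, blue); there is no depth.
- r.calibration(name): a dict with "fx", "fy", "cx", "cy" (pixels), "world_to_cam" (4x4, takes a point from world to camera coordinates); the wrist camera has in their place "T_tool_cam" (4x4, takes a point from camera to tool coordinates, whose origin is the TCP and whose axes are the flange's). Camera axes: x right, y up, looking along -z (the intrinsics and any distortion apply to the point x, -y, -z); pixel columns grow to the right and rows downward; lengths in m; the calibration is good to about 2 mm. A picture is of the moment at which its call begins: read the wrist's pose just before it. calibration takes no time and is no camera call.
- r.hand_in(): hands the job in, once; it reports no verdict.
The state is a dict: "t": time; "joint_pos": joint angles; "joint_velocities": joint speeds; "effort": joint torques, N m; "position": TCP position; "eef_rot": TCP orientation; "force": force on the tool from outside, world axes, zero at the start; "ft_torque": the same for the moment, N m; "width": finger opening in m.
Only numpy, scipy, OpenCV 4.12 (cv2) and the standard library are available. Lean on these libraries where they do the work, as an engineer would, in place of code of your own. Each camera call takes 0.05 s, during which the arm holds its last target.

## Working session

There is one attempt and no reset: what is moved stays moved. The work goes in short steps, Python scripts to look and compute and a tool call to move; the robot and the scene stay as the last step left them, time stands still between calls to the robot, and variables do not carry over. Pictures are saved under pics/ and viewed, and the job is handed in when it is done.

Besides the shell and the picture viewer there is one more tool, called after ">>>" by a JSON object that holds its "name" and its "arguments", one argument or row to a line. drive_tool: Moves the arm, as the interface text tells. Its arguments: {"type":"object","properties":{"translation":{"type":"array"},"roll":{"type":"array"},"hand":{"type":"array"},"newtons":{"type":"number"}},"required":["translation","roll","hand"]}

```bash
ls; mkdir -p pics; python3 - <<'E'
from rig import r
import cv2,numpy as np
print(r.read_state())
for n in ["side","top","wrist"]:
    im=r.capture(n); cv2.imwrite(f"pics/{n}0.png",im[:,:,::-1])
    c=r.calibration(n); print(n,{k:(np.round(v,4).tolist() if not isinstance(v,(str,dict)) else v) for k,v in c.items()})
E
```

```text
pics
{'t': 0.0, 'joint_pos': array([ 1.18144689e+00,  1.24483708e-01,  1.65170540e+00, -9.21108125e-06,
        1.36750368e+00, -8.25553160e-02]), 'joint_velocities': array([ 0.00042242, -0.00083109, -0.00095813, -0.00020563,  0.00094656,
       -0.00103666]), 'effort': array([-5.64101374e-04, -4.23621762e+01, -3.65443146e+01, -1.75183714e-04,
        7.19618081e-03,  1.32888371e-05]), 'position': array([0.19606651, 0.6190673 , 0.23004831]), 'eef_rot': array([ 1.52795172e-01,  9.88257321e-01, -1.02202623e-03, -2.41088455e-04]), 'force': array([ 0.09739948, -0.56237887, -0.16758234]), 'ft_torque': array([ 0.02666447, -0.01935809,  0.01576824]), 'width': 0.08557909953341274}
side {'fx': 434.6833, 'fy': 434.6833, 'cx': 323.2651, 'cy': 243.167, 'world_to_cam': [[0.9804, -0.1967, 0.0067, -0.5924], [0.144, 0.7399, 0.6572, -0.0042], [-0.1342, -0.6434, 0.7537, -1.068], [0.0, 0.0, 0.0, 1.0]]}
top {'fx': 601.8698, 'fy': 601.8698, 'cx': 310.6142, 'cy': 242.9488, 'world_to_cam': [[0.0287, -0.9995, 0.0146, -0.1728], [0.9984, 0.0294, 0.0493, -0.5616], [-0.0497, 0.0131, 0.9987, -1.4231], [0.0, 0.0, 0.0, 1.0]]}
wrist {'fx': 401.4871, 'fy': 401.4871, 'cx': 323.9923, 'cy': 244.7782, 'T_tool_cam': [[-0.0002, 0.9579, 0.2872, 0.0738], [1.0, 0.0003, -0.0002, -0.0002], [-0.0003, 0.2872, -0.9579, -0.142], [0.0, 0.0, 0.0, 1.0]]}
```

View pics/side0.png

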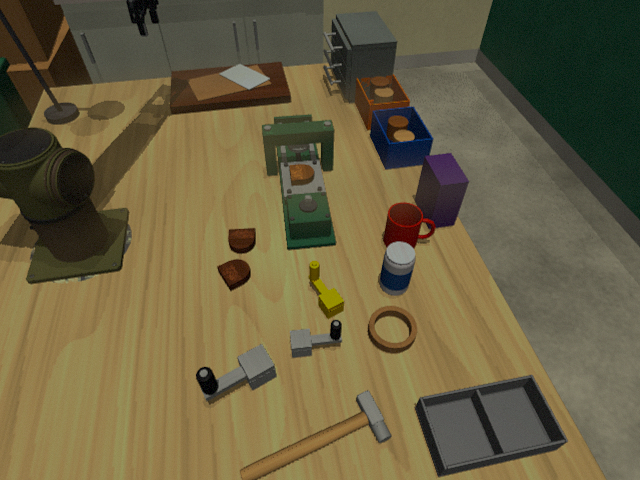

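View pics/top0.png

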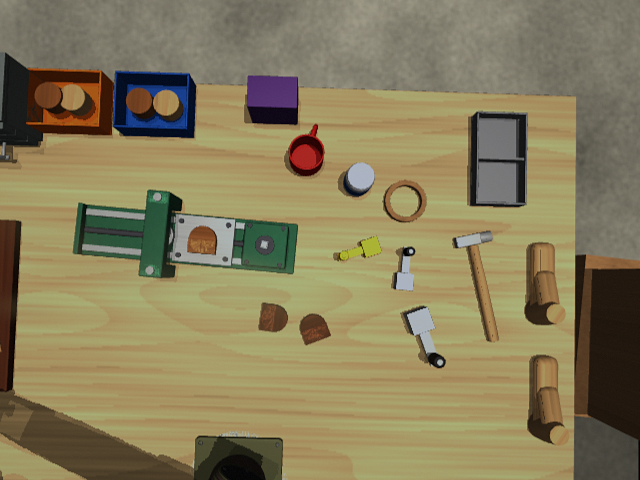

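View pics/wrist0.png

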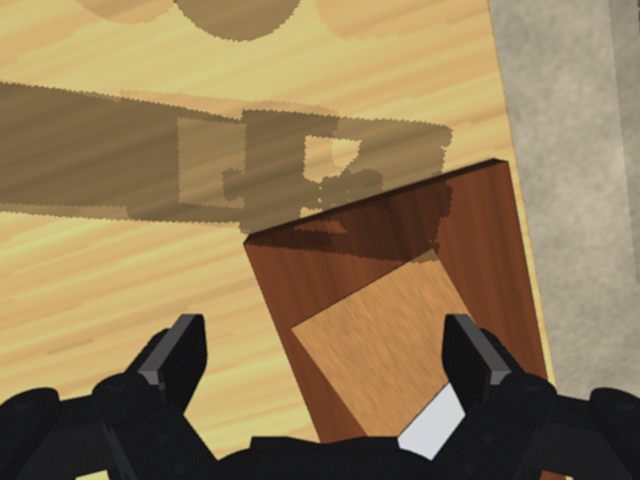

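Candidates like the crank, in the top view: yellow (360,248), small grey (405,270) and large grey (424,337). By the description I want the small grey one. Next I'll crop it and measure.

```bash
cat > h.py <<'E'
from rig import r
import cv2,numpy as np
def ray(n,u,v,z,M=None):
    c=r.calibration(n)
    d=np.array([(u-c["cx"])/c["fx"],-(v-c["cy"])/c["fy"],-1])
    if n=="wrist":
        T=M@np.array(c["T_tool_cam"])
    else: T=np.linalg.inv(np.array(c["world_to_cam"]))
    o=T[:3,3]; w=T[:3,:3]@d
    return o+w*(z-o[2])/w[2]
def toolM():
    from scipy.spatial.transform import Rotation as R
    s=r.read_state();M=np.eye(4);M[:3,:3]=R.from_quat(s["eef_rot"]).as_matrix();M[:3,3]=s["position"];return M
def proj(n,p,M=None):
    c=r.calibration(n)
    W=np.array(c["world_to_cam"]) if n!="wrist" else np.linalg.inv(M@np.array(c["T_tool_cam"]))
    q=W@np.append(p,1); return c["cx"]+c["fx"]*q[0]/-q[2], c["cy"]-c["fy"]*q[1]/-q[2]
E
python3 - <<'E'
from h import *
im=cv2.imread("pics/top0.png")
a=cv2.resize(im[220:380,330:490],None,fx=4,fy=4,interpolation=cv2.INTER_CUBIC)
cv2.imwrite("pics/cropA.png",a[:600])
cv2.imwrite("pics/cropB.png",cv2.resize(im[170:300,60:310],None,fx=3.2,fy=3.2,interpolation=cv2.INTER_CUBIC))
E
```

```text
(no output)
```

View pics/cropA.png

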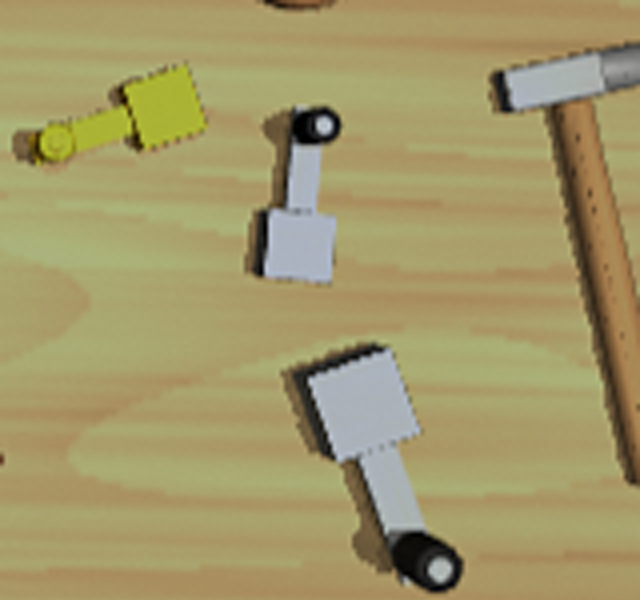

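View pics/cropB.png

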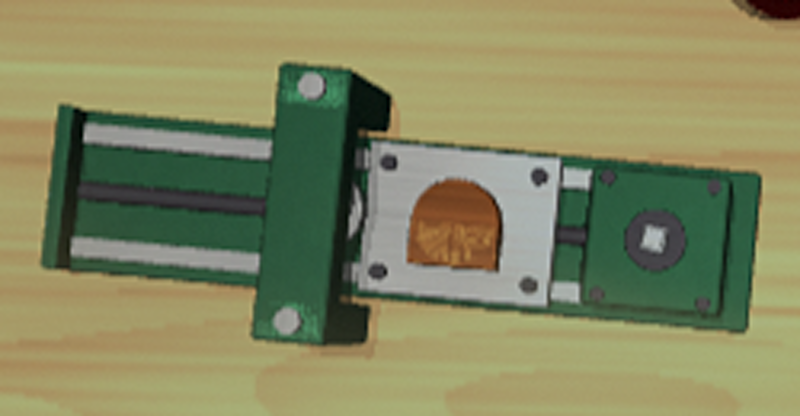

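The small grey crank has its hub top centre near crop (301,246) and its handle cap at (321,125). Of the two grey ones it is clearly the smaller. The shaft tip is at crop (654,239). Now I'll turn these into positions.

```bash
python3 - <<'E'
from h import *
np.set_printoptions(precision=4,suppress=True)
im=cv2.imread("pics/top0.png")
A=lambda x,y:(330+(x+.5)/4-.5,220+(y+.5)/4-.5)
B=lambda x,y:(60+(x+.5)/3.2-.5,170+(y+.5)/3.2-.5)
# hub mask
g=im[270:295,388:418].astype(int); m=((g.min(2)>150)&(g.max(2)-g.min(2)<30)).astype(np.uint8)
# cut arm: rows below
ys,xs=np.nonzero(m); print(len(xs)); 
c,_=cv2.findContours(m,cv2.RETR_EXTERNAL,cv2.CHAIN_APPROX_NONE);c=max(c,key=cv2.contourArea);print(cv2.minAreaRect(c),c.reshape(-1,2).min(0)+[388,270],c.reshape(-1,2).max(0)+[388,270])
for q in [(270,210),(337,213),(331,284),(264,276),(301,246)]: print("hub",ray("top",*A(*q),.04))
print("handle",ray("top",*A(321,125),.08))
for z in (.106,): print("shaft",ray("top",*B(654,239),z))
for q in [(638,230),(657,224),(668,248),(650,254)]: print("sq",ray("top",*B(*q),.103))
bed=[ray("top",*B(*q),.044) for q in [(375,140),(560,158),(547,306),(358,290)]]
print("bed",np.array(bed),np.mean(bed,0))
hd=[ray("top",*B(*q),.14) for q in [(281,64),(350,70),(322,342),(252,336)]]
print("beam",np.array(hd),np.mean(hd,0))
gb=[ray("top",*B(*q),.075) for q in [(597,168),(733,178),(720,316),(584,302)]]
print("gearbox",np.array(gb),np.mean(gb,0))
side=cv2.imread("pics/side0.png")
cv2.imwrite("pics/cropS.png",cv2.resize(side[310:365,270:350],None,fx=8,fy=8,interpolation=cv2.INTER_CUBIC))
cv2.imwrite("pics/cropS2.png",cv2.resize(side[100:260,250:350],None,fx=3.7,fy=3.7,interpolation=cv2.INTER_CUBIC))
E
```

```text
285
((16.778688430786133, 9.434425354003906), (16.477502822875977, 19.37464714050293), 5.194429397583008) [396 270] [413 289]
hub [ 0.5026 -0.3611  0.04  ]
hub [ 0.502  -0.4005  0.04  ]
hub [ 0.4603 -0.3978  0.04  ]
hub [ 0.4639 -0.3584  0.04  ]
hub [ 0.482  -0.3797  0.04  ]
handle [ 0.5517 -0.3829  0.08  ]
shaft [ 0.5557 -0.0512  0.106 ]
sq [ 0.5618 -0.0396  0.103 ]
sq [ 0.5664 -0.0528  0.103 ]
sq [ 0.5498 -0.061   0.103 ]
sq [ 0.5453 -0.0486  0.103 ]
bed [[0.6249 0.1588 0.044 ]
 [0.6158 0.0234 0.044 ]
 [0.5073 0.0291 0.044 ]
 [0.515  0.1668 0.044 ]] [0.5658 0.0945 0.044 ]
beam [[0.6661 0.2045 0.14  ]
 [0.6635 0.1575 0.14  ]
 [0.4777 0.1689 0.14  ]
 [0.4804 0.2163 0.14  ]] [0.5719 0.1868 0.14  ]
gearbox [[ 0.6067 -0.0068  0.075 ]
 [ 0.6025 -0.1043  0.075 ]
 [ 0.5035 -0.098   0.075 ]
 [ 0.5107 -0.0008  0.075 ]] [ 0.5559 -0.0525  0.075 ]
```

View pics/cropS.png

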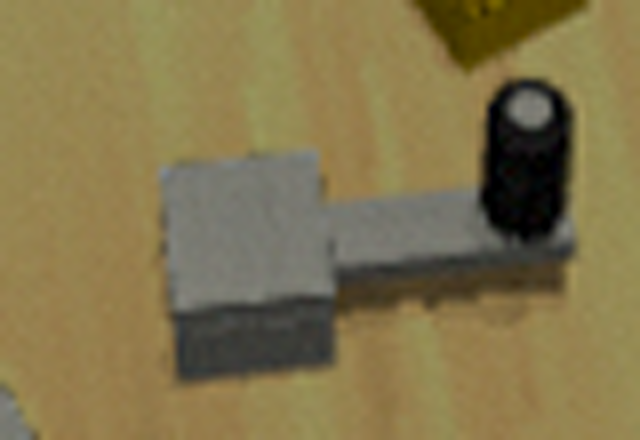

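View pics/cropS2.png

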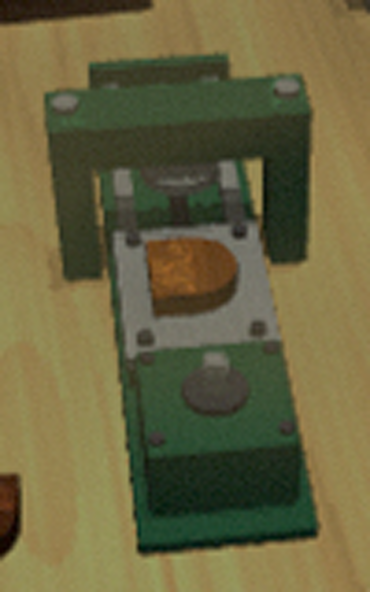

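```bash
cat >> h.py <<'E'
def plan(p,psi):
    """tool-axis shift (cm) and roll (deg) to TCP p, tool-x yaw psi deg"""
    M=toolM(); d=M[:3,:3].T@(np.array(p)-M[:3,3])*100
    cur=np.degrees(np.arctan2(M[1,0],M[0,0]))
    print("now",np.round(M[:3,3],4),"psi",round(cur,2),"shift cm",np.round(d,2),"roll",round((cur-psi+180)%360-180,2))
E
python3 - <<'E'
from h import *
plan((.5557,-.0515,.27),24)
E
```

```text
now [0.1961 0.6192 0.2303] psi 162.42 shift cm [-54.53 -53.09  -3.89] roll 138.42
```

>>> {"name": "drive_tool", "arguments": {
  "translation": [
    [-5,-5,-4],
    [-10,-9.7,-4],
    [-15,-14.6,-4],
    [-20,-19.5,-4],
    [-25,-24.3,-4],
    [-29.5,-28.7,-4],
    [-34,-33.1,-4],
    [-38.5,-37.5,-4],
    [-43,-41.9,-4],
    [-47.5,-46.2,-4],
    [-51.5,-50.1,-4],
    [-54.5,-53.1,-4]
  ],
  "roll": [10.5,21,31.5,42,52.5,63,73.5,84,94.5,105,115.5,126],
  "hand": [1,1,1,1,1,1,1,1,1,1,1,1]
}}

```text
t: 1.65
position: [0.547, -0.036, 0.2712]
eef_rot: [0.951, 0.309, 0.0, -0.0]
force: [1.5, -0.3, 0.5]
width: 0.0857
```

>>> {"name": "drive_tool", "arguments": {
  "translation": [
    [0,0,0],
    [0,0,0],
    [0,0,0],
    [0,0,0]
  ],
  "roll": [10,12.4,12.4,12.4],
  "hand": [1,1,1,1]
}}

```text
t: 2.15
position: [0.5463, -0.0338, 0.2712]
eef_rot: [0.978, 0.209, -0.0, -0.0]
force: [-0.1, 0.2, 0.4]
width: 0.0852
```

```bash
python3 - <<'E'
from h import *
M=toolM(); im=r.capture("wrist"); cv2.imwrite("pics/w1.png",im[:,:,::-1]); np.save("M1.npy",M); print(M, r.read_state()["t"])
for z in(.106,.082): print(proj("wrist",[.5557,-.0515,z],M))
E
```

```text
[[ 9.13021815e-01  4.07910681e-01 -2.05122889e-04  5.46317137e-01]
 [ 4.07910696e-01 -9.13021830e-01  3.72369463e-05 -3.38261646e-02]
 [-1.72092328e-04 -1.17669965e-04 -9.99999978e-01  2.71160114e-01]
 [ 0.00000000e+00  0.00000000e+00  0.00000000e+00  1.00000000e+00]] 2.2
(np.float64(350.0120728663367), np.float64(219.01396475272495))
(np.float64(348.2735084414314), np.float64(212.51989711694682))
```

View pics/w1.png

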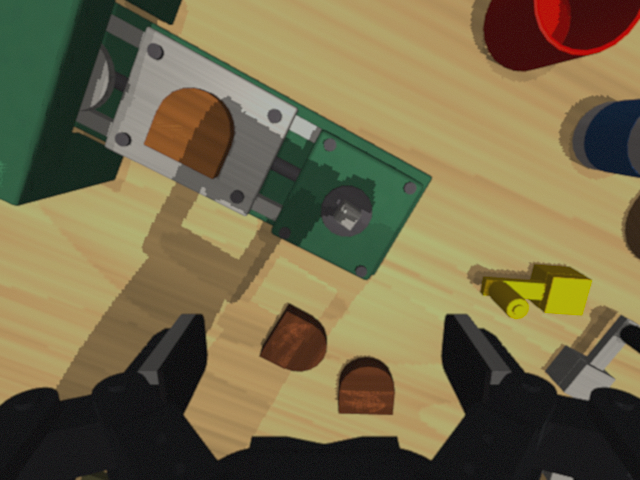

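```bash
python3 - <<'E'
from h import *
im=cv2.imread("pics/w1.png")
a=cv2.resize(im[180:245,310:385],None,fx=8,fy=8,interpolation=cv2.INTER_CUBIC)
a=cv2.convertScaleAbs(a,alpha=1.6)
cv2.imwrite("pics/w1c.png",a)
E
```

```text
(no output)
```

View pics/w1c.png

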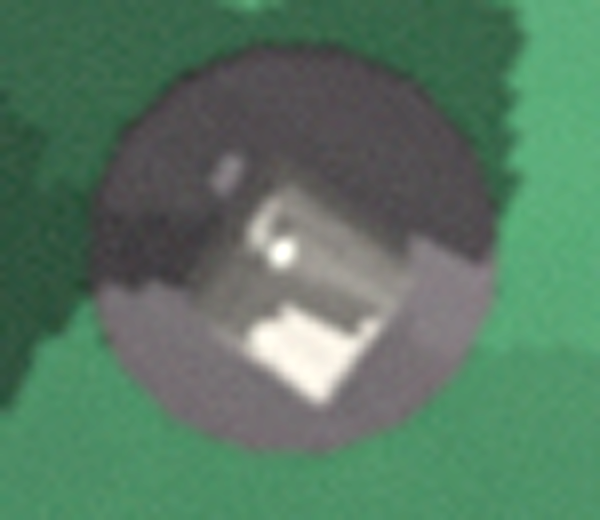

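```bash
python3 - <<'E'
from h import *
np.set_printoptions(precision=4,suppress=True)
M=np.load("M1.npy")
C=lambda x,y:(310+(x+.5)/8-.5,180+(y+.5)/8-.5)
P=[ray("wrist",*C(*q),.1,M) for q in [(195,300),(320,405),(408,268),(285,180)]]
for i in range(4):
    d=P[(i+1)%4]-P[i]; print(P[i],np.linalg.norm(d),np.degrees(np.arctan2(d[1],d[0]))%90)
print(np.mean(P,0))
# collar: green vs grey
im=cv2.imread("pics/w1.png").astype(int)[180:245,310:385]
m=((im[:,:,1]-np.maximum(im[:,:,0],im[:,:,2])<5)).astype(np.uint8)
m=cv2.morphologyEx(m,cv2.MORPH_OPEN,np.ones((5,5)))
n,l,s,c=cv2.connectedComponentsWithStats(m); print(s,c)
cc,_=cv2.findContours(m,cv2.RETR_EXTERNAL,cv2.CHAIN_APPROX_NONE);cc=max(cc,key=cv2.contourArea)
e=cv2.fitEllipse(cc);print(e); print("collar",ray("wrist",e[0][0]+310,e[0][1]+180,.082,M))
t=cv2.imread("pics/top0.png")[232:258,250:280]
cv2.imwrite("pics/tc.png",cv2.resize(t,None,fx=20,fy=20,interpolation=cv2.INTER_CUBIC))
E
```

```text
[ 0.5508 -0.04    0.1   ] 0.016660928356389687 73.56039378913015
[ 0.5461 -0.056   0.1   ] 0.016445442783541715 82.96488434231335
[ 0.5624 -0.058   0.1   ] 0.015212519448741182 78.45652624397152
[ 0.5654 -0.0431  0.1   ] 0.014972854791286535 78.09326813371567
[ 0.5562 -0.0493  0.1   ]
[[   0    0   75   65 2886]
 [  11    6   50   50 1989]] [[37.7294 33.0166]
 [35.9417 30.5249]]
((35.929256439208984, 30.522674560546875), (49.19267654418945, 49.6591911315918), 36.726314544677734)
collar [ 0.5564 -0.049   0.082 ]
```

View pics/tc.png

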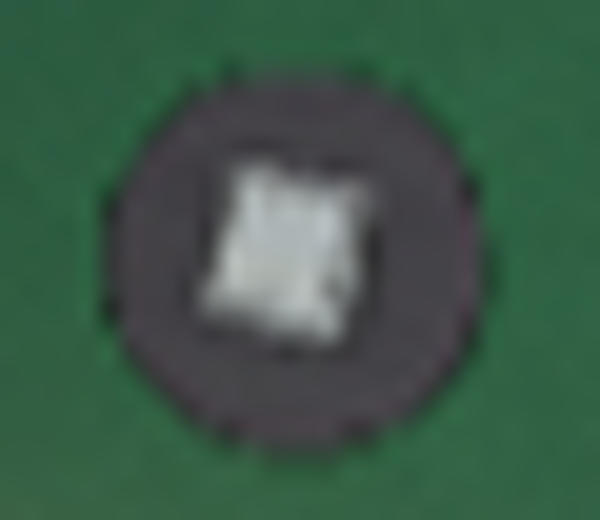

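The square's yaw is about −12° (mod 90) in both views. The shaft axis is at (0.556,−0.050), with the two views agreeing to about 2.5 mm. Now to the crank.

```bash
python3 - <<'E'
from h import *
plan((.482,-.380,.21),-3.5)
E
```

```text
now [ 0.5463 -0.0338  0.2713] psi 24.07 shift cm [-20.    28.99   6.13] roll 27.57
```

>>> {"name": "drive_tool", "arguments": {
  "translation": [
    [-3.2,4.6,0.5],
    [-6.4,9.2,1.5],
    [-9.6,13.8,2.5],
    [-12.8,18.4,3.5],
    [-16,23,4.5],
    [-18.5,26.8,5.5],
    [-20,29,6.1],
    [-20,29,6.1],
    [-20,29,6.1]
  ],
  "roll": [5,10,15,20,24,27.6,27.6,27.6,27.6],
  "hand": [1,1,1,1,1,1,1,1,1]
}}

```text
t: 3.32
position: [0.4824, -0.3793, 0.2107]
eef_rot: [1.0, -0.03, 0.0, -0.0]
force: [0.5, 0.2, 0.0]
width: 0.0853
```

```bash
python3 - <<'E'
from h import *
M=toolM(); im=r.capture("wrist"); cv2.imwrite("pics/w2.png",im[:,:,::-1]); np.save("M2.npy",M); print(M, r.read_state()["t"])
for p in([.482,-.38,.04],[.5517,-.3829,.08]): print(proj("wrist",p,M))
E
```

```text
[[ 9.98148170e-01 -6.08279696e-02  4.33594762e-04  4.82356491e-01]
 [-6.08281221e-02 -9.98148195e-01  3.47570849e-04 -3.79305955e-01]
 [ 4.11649800e-04 -3.73301962e-04 -9.99999846e-01  2.10657068e-01]
 [ 0.00000000e+00  0.00000000e+00  0.00000000e+00  1.00000000e+00]] 3.375
(np.float64(325.06142586118057), np.float64(219.46460763512937))
(np.float64(323.1535061380036), np.float64(129.23093872917303))
```

View pics/w2.png

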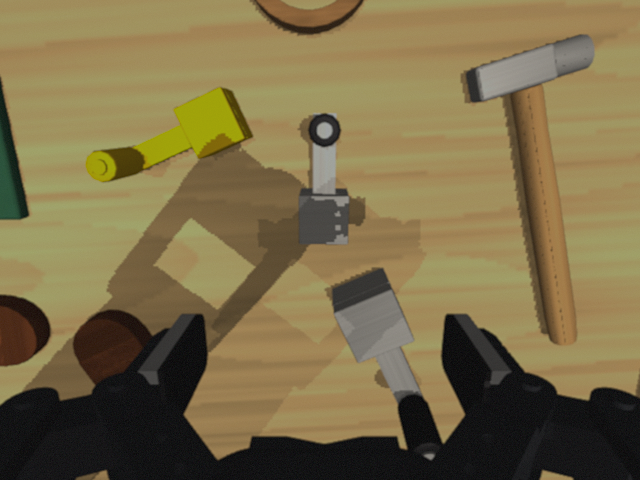

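The picture shows the small crank's hub top with corners about (300,190) to (347,244) and the handle cap at (324,130). Both match the predictions.

```bash
python3 - <<'E'
from h import *
np.set_printoptions(precision=4,suppress=True)
M=np.load("M2.npy")
im=cv2.imread("pics/w2.png")
cv2.imwrite("pics/w2c.png",cv2.resize(im[105:255,285:375],None,fx=4,fy=4,interpolation=cv2.INTER_CUBIC))
P=[ray("wrist",*q,.04,M) for q in [(299.5,190),(348,189),(347.5,244),(299.5,244)]]
print(np.array(P),np.mean(P,0)); print("handle",ray("wrist",324,130,.08,M))
plan((.482,-.3795,.006),-3)
E
```

```text
[[ 0.5068 -0.3615  0.04  ]
 [ 0.5052 -0.3993  0.04  ]
 [ 0.4605 -0.397   0.04  ]
 [ 0.4629 -0.358   0.04  ]] [ 0.4838 -0.379   0.04  ]
handle [ 0.5512 -0.3834  0.08  ]
now [ 0.4825 -0.3791  0.2108] psi -3.46 shift cm [-0.06  0.04 20.48] roll -0.46
```

View pics/w2c.png

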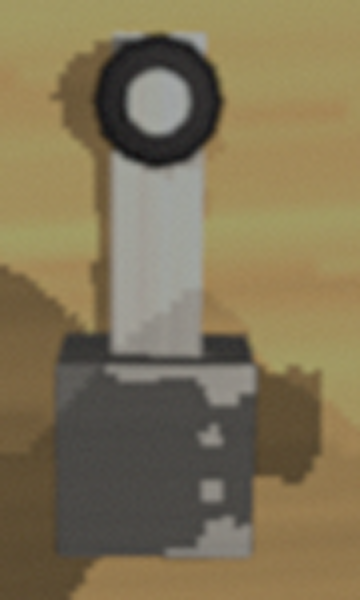

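>>> {"name": "drive_tool", "arguments": {
  "translation": [
    [-0.1,0,5],
    [-0.1,0,10],
    [-0.1,0,14],
    [-0.1,0,17],
    [-0.1,0,19],
    [-0.1,0,20.4],
    [-0.1,0,20.4],
    [-0.1,0,20.4],
    [-0.1,0,20.4]
  ],
  "roll": [0,0,0,0,0,0,0,0,0],
  "hand": [1,1,1,1,1,1,1,1,1],
  "newtons": 60
}}

```text
t: 4.5
position: [0.4816, -0.381, 0.0077]
eef_rot: [1.0, -0.031, 0.001, 0.001]
force: [-0.5, 0.4, 0.1]
width: 0.0853
```

>>> {"name": "drive_tool", "arguments": {
  "translation": [
    [0,0,0],
    [0,0,0],
    [0,0,0],
    [0,0,0],
    [0,0,0],
    [0,0,0],
    [0,0,0],
    [0,0,0]
  ],
  "roll": [0,0,0,0,0,0,0,0],
  "hand": [-1,-1,-1,-1,-1,-1,-1,-1],
  "newtons": 60
}}

```text
t: 5.5
position: [0.4811, -0.3804, 0.0067]
eef_rot: [1.0, -0.031, 0.0, 0.0]
force: [-0.2, 0.7, 4.8]
width: 0.0397
```

>>> {"name": "drive_tool", "arguments": {
  "translation": [
    [0,0,-1],
    [0,0,-3],
    [0,0,-7],
    [0,0,-11],
    [0,0,-15],
    [0,0,-18],
    [0,0,-18],
    [0,0,-18],
    [0,0,-18]
  ],
  "roll": [0,0,0,0,0,0,0,0,0],
  "hand": [-1,-1,-1,-1,-1,-1,-1,-1,-1]
}}

```text
t: 6.62
position: [0.4798, -0.3793, 0.1837]
eef_rot: [1.0, -0.031, -0.002, -0.001]
force: [0.0, -0.1, -3.6]
width: 0.0389
```

```bash
python3 - <<'E'
from h import *
print(r.read_state()["width"])
M=toolM(); im=r.capture("wrist"); cv2.imwrite("pics/w3.png",im[:,:,::-1]); 
plan((.556,-.050,.19),-12)
print(proj("wrist",M[:3,3]+[.0704,-.0043,.0733],M))
E
```

```text
0.03886450700991529
now [ 0.4799 -0.3794  0.1839] psi -3.58 shift cm [  5.53 -33.36  -0.54] roll 8.42
(np.float64(321.6291534489698), np.float64(140.49298377737415))
```

View pics/w3.png

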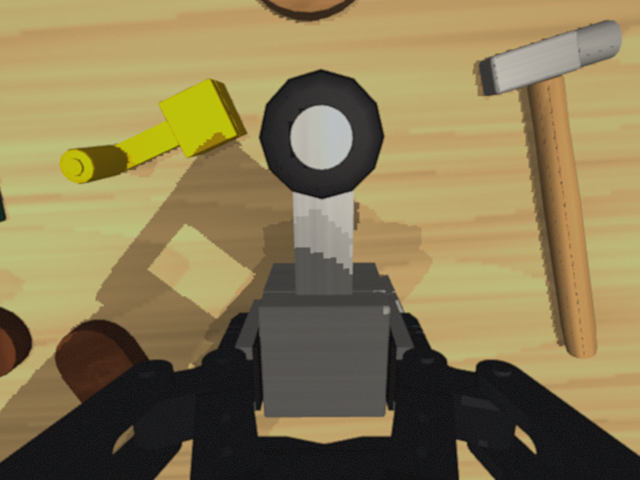

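The crank is gripped straight. Its handle cap is at (321,136) and I predicted (322,140), so the hub centre agrees with the TCP axis to about 1 mm. Moving over the shaft.

>>> {"name": "drive_tool", "arguments": {
  "translation": [
    [0.7,-4.2,-0.3],
    [1.4,-8.4,-0.5],
    [2.1,-12.6,-0.5],
    [2.8,-16.8,-0.5],
    [3.5,-21,-0.5],
    [4.2,-25.2,-0.5],
    [4.9,-29.4,-0.5],
    [5.4,-32.4,-0.5],
    [5.5,-33.4,-0.5],
    [5.5,-33.4,-0.5],
    [5.5,-33.4,-0.5],
    [5.5,-33.4,-0.5]
  ],
  "roll": [1,2,3,4,5,6,7,8,8.4,8.4,8.4,8.4],
  "hand": [-1,-1,-1,-1,-1,-1,-1,-1,-1,-1,-1,-1]
}}

```text
t: 8.18
position: [0.5564, -0.0513, 0.1913]
eef_rot: [0.994, -0.105, -0.0, 0.0]
force: [-0.4, -1.0, -3.9]
width: 0.0394
```

```bash
python3 - <<'E'
from h import *
print(r.read_state()["t"])
for n in("top","side"):
    im=r.capture(n)[:,:,::-1]; 
    c=im[205:285,225:305] if n=="top" else im[100:260,230:390]
    cv2.imwrite(f"pics/{n}4.png",cv2.resize(c,None,fx=600//c.shape[0],fy=600//c.shape[0],interpolation=cv2.INTER_CUBIC))
plan((.556,-.050,.115),-12)
E
```

```text
8.175
now [ 0.5565 -0.0511  0.1913] psi -12.05 shift cm [-0.07 -0.1   7.63] roll -0.05
```

View pics/top4.png

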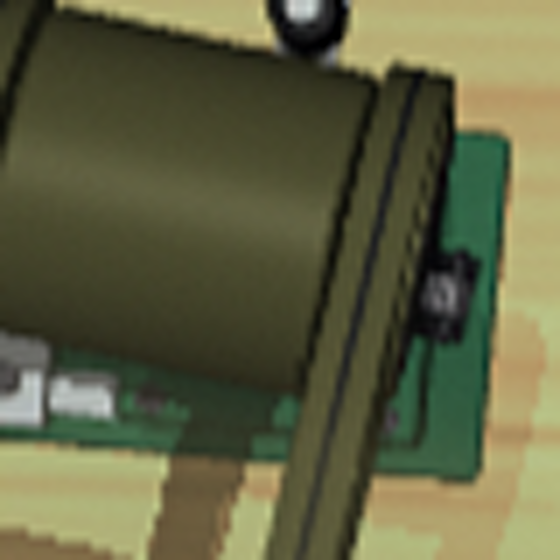

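View pics/side4.png

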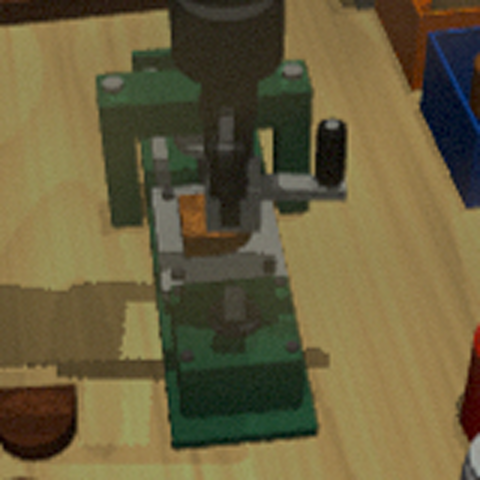

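```bash
python3 - <<'E'
from h import *
im=cv2.imread("pics/side4.png")
f=lambda p:tuple(np.round((np.array(proj("side",p))-[230,100]+.5)*3-.5,1).tolist())
print("tip",f([.556,-.05,.106]),"base",f([.556,-.05,.082]))
R=np.radians(-12)
for dx,dy in((-.02,-.02),(.02,-.02)):
    print("hubcorner",f([.5565+dx*np.cos(R)-dy*np.sin(R),-.0511+dx*np.sin(R)+dy*np.cos(R),.185]))
print("handle top",f([.5565+.07*np.cos(R),-.0511+.07*np.sin(R),.265]))
cv2.imwrite("pics/side4c.png",cv2.convertScaleAbs(cv2.resize(im[100:370,140:370],None,fx=2.2,fy=2.2,interpolation=cv2.INTER_CUBIC),alpha=1.8))
E
```

```text
tip (234.3, 293.1) base (234.9, 315.1)
hubcorner (204.8, 233.1)
hubcorner (259.3, 233.8)
handle top (330.9, 127.5)
```

View pics/side4c.png

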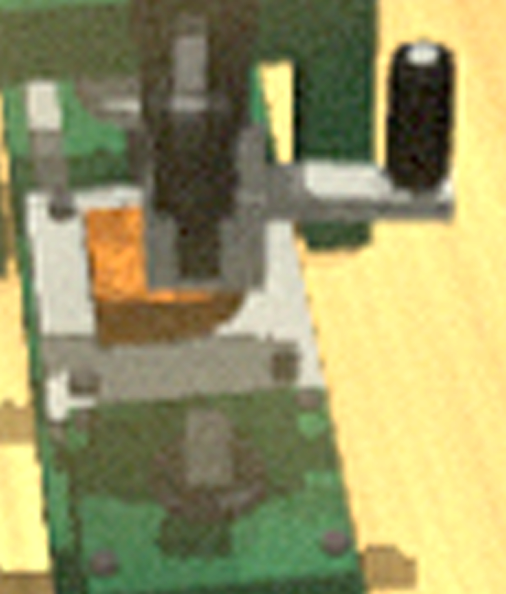

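>>> {"name": "drive_tool", "arguments": {
  "translation": [
    [-0.1,-0.1,2],
    [-0.1,-0.1,4.5],
    [-0.1,-0.1,6.5],
    [-0.1,-0.1,7.2],
    [-0.1,-0.1,7.2],
    [-0.1,-0.1,7.2]
  ],
  "roll": [0,0,0,0,0,0],
  "hand": [-1,-1,-1,-1,-1,-1]
}}

```text
t: 9.02
position: [0.5566, -0.0493, 0.1205]
eef_rot: [0.995, -0.104, 0.001, 0.0]
force: [-0.1, 0.2, -3.1]
width: 0.0392
```

```bash
python3 - <<'E'
from h import *
im=r.capture("side")[:,:,::-1][140:230,270:360]
cv2.imwrite("pics/side5.png",cv2.convertScaleAbs(cv2.resize(im,None,fx=6,fy=6,interpolation=cv2.INTER_CUBIC),alpha=1.8))
plan((.5555,-.050,.0887),-12)
E
```

```text
now [ 0.5567 -0.0493  0.1206] psi -11.98 shift cm [-0.11  0.09  3.19] roll 0.02
```

View pics/side5.png

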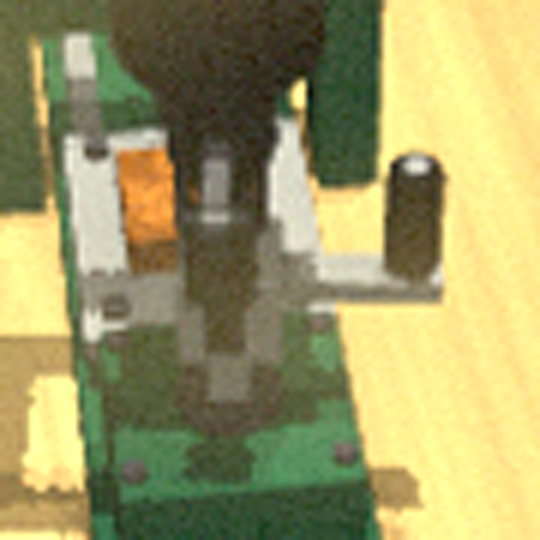

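>>> {"name": "drive_tool", "arguments": {
  "translation": [
    [-0.07,0.06,0.3],
    [-0.07,0.06,0.6],
    [-0.07,0.06,0.9],
    [-0.07,0.06,1.2],
    [-0.07,0.06,1.5],
    [-0.07,0.06,1.8],
    [-0.07,0.06,1.8]
  ],
  "roll": [0,0,0,0,0,0,0],
  "hand": [-1,-1,-1,-1,-1,-1,-1]
}}

```text
t: 9.95
position: [0.5547, -0.0495, 0.1009]
eef_rot: [0.995, -0.104, -0.0, -0.0]
force: [0.2, 0.3, -2.9]
width: 0.0392
```

>>> {"name": "drive_tool", "arguments": {
  "translation": [
    [0,0,0.3],
    [0,0,0.6],
    [0,0,0.9],
    [0,0,1.15],
    [0,0,1.15],
    [0,0,1.15]
  ],
  "roll": [0,0,0,0,0,0],
  "hand": [-1,-1,-1,-1,-1,-1]
}}

```text
t: 10.7
position: [0.5551, -0.0496, 0.0899]
eef_rot: [0.995, -0.104, 0.0, 0.0]
force: [-0.2, -0.4, -3.5]
width: 0.0392
```

Still no contact force. Lowering another 2 mm, then opening.

>>> {"name": "drive_tool", "arguments": {
  "translation": [
    [0,0,0.1],
    [0,0,0.2],
    [0,0,0.2],
    [0,0,0.2]
  ],
  "roll": [0,0,0,0],
  "hand": [-1,-1,-1,-1]
}}

```text
t: 11.2
position: [0.5552, -0.0496, 0.0887]
eef_rot: [0.995, -0.104, 0.0, 0.0]
force: [-4.2, 1.3, 5.6]
width: 0.0392
```

>>> {"name": "drive_tool", "arguments": {
  "translation": [
    [0,0,0],
    [0,0,0],
    [0,0,0],
    [0,0,0],
    [0,0,0],
    [0,0,0]
  ],
  "roll": [0,0,0,0,0,0],
  "hand": [0.6,0.6,0.6,0.6,0.6,0.6]
}}

```text
t: 11.95
position: [0.555, -0.0496, 0.0878]
eef_rot: [0.995, -0.104, 0.0, 0.0]
force: [-0.7, -0.2, 0.6]
width: 0.0685
```

>>> {"name": "drive_tool", "arguments": {
  "translation": [
    [0,0,-2],
    [0,0,-5],
    [0,0,-10],
    [0,0,-13],
    [0,0,-13],
    [0,0,-13]
  ],
  "roll": [0,0,0,0,0,0],
  "hand": [0.6,0.6,0.6,0.6,0.6,0.6]
}}

```text
t: 12.7
position: [0.5546, -0.0495, 0.2177]
eef_rot: [0.995, -0.104, -0.0, -0.0]
force: [-0.1, 0.7, 0.1]
width: 0.0684
```

```bash
python3 - <<'E'
from h import *
M=toolM(); im=r.capture("wrist"); cv2.imwrite("pics/w6.png",im[:,:,::-1]); np.save("M6.npy",M)
s=r.capture("side")[:,:,::-1][120:230,270:370]
cv2.imwrite("pics/side6.png",cv2.convertScaleAbs(cv2.resize(s,None,fx=5.4,fy=5.4,interpolation=cv2.INTER_CUBIC),alpha=1.8))
print(M[:3,3]); R=np.radians(-12)
for z in(.122,): print(proj("wrist",[.556,-.05,z],M))
print(proj("wrist",[.556+.07*np.cos(R),-.05+.07*np.sin(R),.162],M))
E
```

```text
[ 0.55462937 -0.04951755  0.21766073]
(np.float64(324.17928811016134), np.float64(244.30975390493623))
(np.float64(324.2196743995889), np.float64(126.85631316562053))
```

View pics/w6.png

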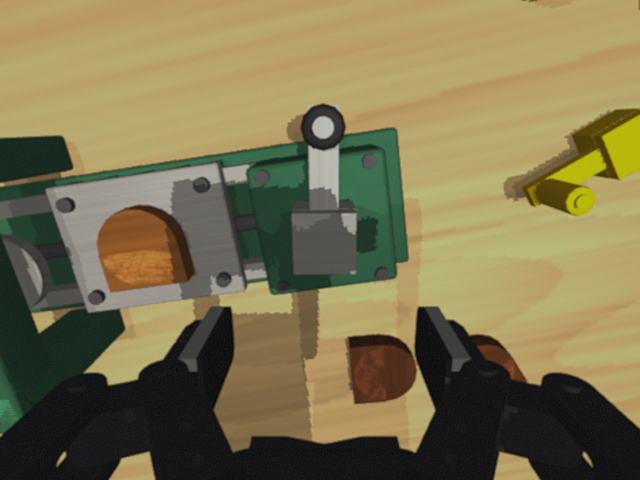

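View pics/side6.png

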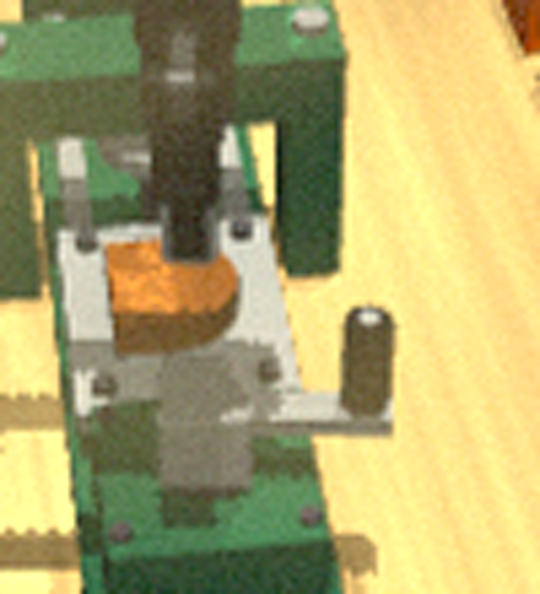

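Crank seated: the hub top centre is at (324,244) and the handle cap at (323,127), both within a pixel of where a fully seated crank should show. Next, the handle.

```bash
python3 - <<'E'
from h import *
print("handle",ray("wrist",323,127,.162,np.load("M6.npy")))
plan((.6243,-.0643,.127),-12)
E
```

```text
handle [ 0.62452634 -0.06397668  0.162     ]
now [ 0.554  -0.0494  0.2162] psi -11.98 shift cm [ 7.21 -0.    8.89] roll 0.02
```

>>> {"name": "drive_tool", "arguments": {
  "translation": [
    [3.5,0,0],
    [7.1,0,0],
    [7.1,0,2],
    [7.1,0,5],
    [7.1,0,8],
    [7.1,0,8.9],
    [7.1,0,8.9],
    [7.1,0,8.9]
  ],
  "roll": [0,0,0,0,0,0,0,0],
  "hand": [0.6,0.6,0.6,0.6,0.6,0.6,0.6,0.6]
}}

```text
t: 13.8
position: [0.6251, -0.0644, 0.1302]
eef_rot: [0.995, -0.104, 0.001, 0.0]
force: [-0.4, -0.2, 0.1]
width: 0.0684
```

>>> {"name": "drive_tool", "arguments": {
  "translation": [
    [0,0,0],
    [0,0,0],
    [0,0,0],
    [0,0,0],
    [0,0,0],
    [0,0,0],
    [0,0,0]
  ],
  "roll": [0,0,0,0,0,0,0],
  "hand": [-1,-1,-1,-1,-1,-1,-1],
  "newtons": 40
}}

```text
t: 14.68
position: [0.6249, -0.0644, 0.1294]
eef_rot: [0.995, -0.104, 0.001, 0.0]
force: [2.5, -0.1, 3.8]
width: 0.0209
```

>>> {"name": "drive_tool", "arguments": {
  "translation": [
    [-0.24,1.81,0],
    [-0.94,3.5,0],
    [-2.05,4.95,0],
    [-3.5,6.06,0],
    [-5.19,6.76,0],
    [-7,7,0]
  ],
  "roll": [0,0,0,0,0,0],
  "hand": [-1,-1,-1,-1,-1,-1]
}}

```text
t: 15.42
position: [0.5404, -0.1187, 0.129]
eef_rot: [0.994, -0.105, 0.001, -0.0]
force: [3.2, 5.1, 4.5]
width: 0.0209
```

```bash
python3 - <<'E'
from h import *
s=r.read_state();print(s["force"],s["position"])
im=r.capture("side")[:,:,::-1][100:260,230:390]
cv2.imwrite("pics/side7.png",cv2.convertScaleAbs(cv2.resize(im,None,fx=3.7,fy=3.7,interpolation=cv2.INTER_CUBIC),alpha=1.8))
E
```

```text
[3.19980222 5.14409137 4.52584658] [ 0.54039966 -0.11870675  0.12903335]
```

View pics/side7.png

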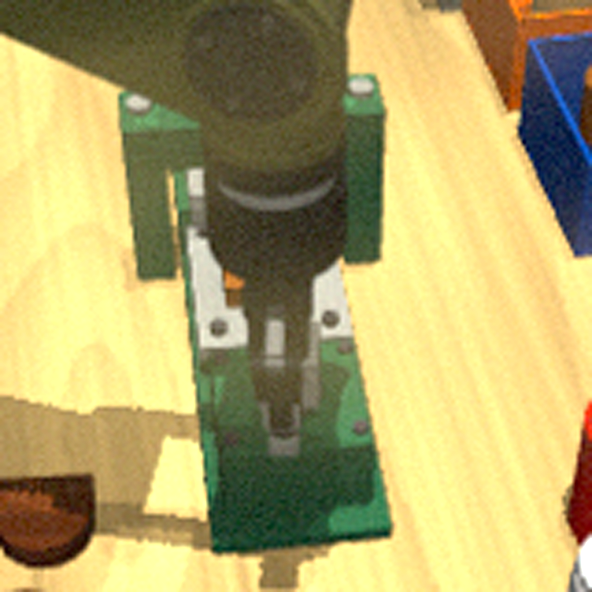

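>>> {"name": "drive_tool", "arguments": {
  "translation": [
    [-1.81,-0.24,0],
    [-3.5,-0.94,0],
    [-4.95,-2.05,0],
    [-6.06,-3.5,0],
    [-6.76,-5.19,0],
    [-7,-7,0],
    [-6.76,-8.81,0],
    [-6.06,-10.5,0],
    [-4.95,-11.95,0],
    [-3.5,-13.06,0],
    [-1.81,-13.76,0],
    [0,-14,0]
  ],
  "roll": [0,0,0,0,0,0,0,0,0,0,0,0],
  "hand": [-1,-1,-1,-1,-1,-1,-1,-1,-1,-1,-1,-1]
}}

```text
t: 16.98
position: [0.5698, 0.0195, 0.1289]
eef_rot: [0.995, -0.104, -0.002, 0.001]
force: [-3.1, -1.7, 7.3]
width: 0.0205
```

>>> {"name": "drive_tool", "arguments": {
  "translation": [
    [1.81,0.24,0],
    [3.5,0.94,0],
    [4.95,2.05,0],
    [6.06,3.5,0],
    [6.76,5.19,0],
    [7,7,0],
    [6.76,8.81,0],
    [6.06,10.5,0],
    [4.95,11.95,0],
    [3.5,13.06,0],
    [1.81,13.76,0],
    [0,14,0]
  ],
  "roll": [0,0,0,0,0,0,0,0,0,0,0,0],
  "hand": [-1,-1,-1,-1,-1,-1,-1,-1,-1,-1,-1,-1]
}}

```text
t: 18.48
position: [0.5408, -0.1186, 0.1292]
eef_rot: [0.995, -0.105, 0.0, 0.0]
force: [2.0, 0.8, 5.6]
width: 0.0207
```

```bash
python3 - <<'E'
from h import *
M=toolM();np.save("M8.npy",M)
for n in("top","wrist","side"):
    im=r.capture(n)[:,:,::-1]
    if n=="top": im=cv2.resize(im[170:300,60:310],None,fx=3.2,fy=3.2,interpolation=cv2.INTER_CUBIC)
    if n=="side": im=cv2.convertScaleAbs(cv2.resize(im[100:260,230:390],None,fx=3.7,fy=3.7,interpolation=cv2.INTER_CUBIC),alpha=1.8)
    cv2.imwrite(f"pics/{n}8.png",im)
E
```

```text
(no output)
```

View pics/top8.png

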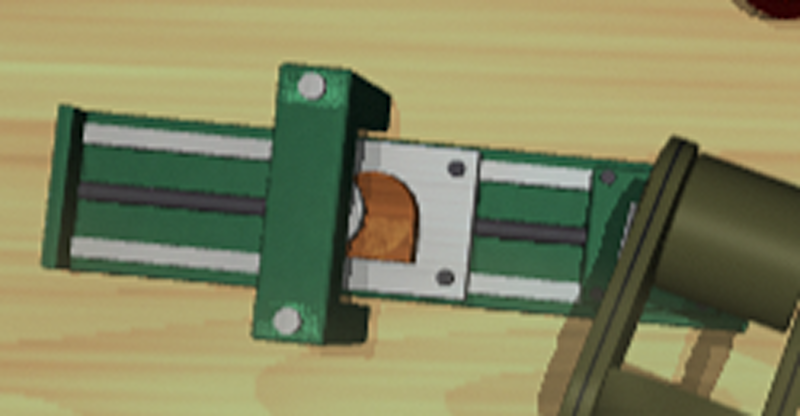

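View pics/wrist8.png

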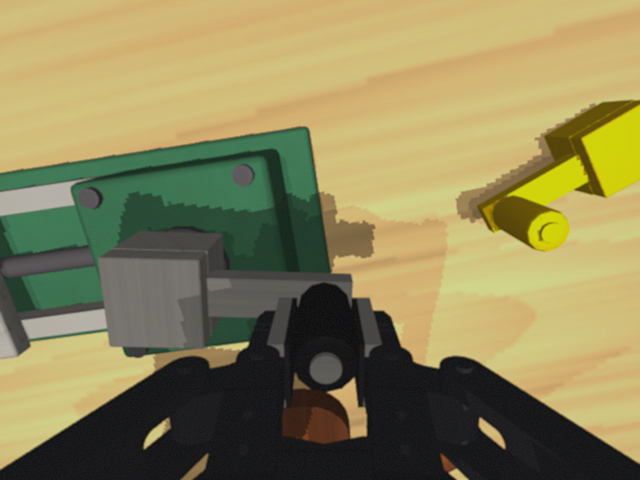

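View pics/side8.png

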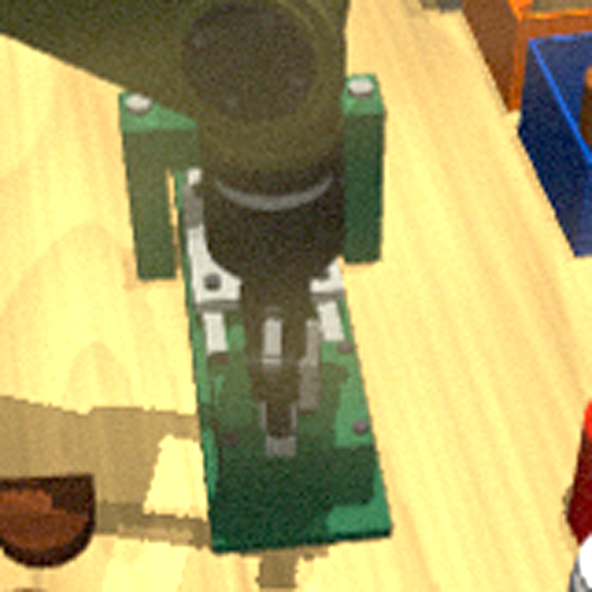

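```bash
python3 - <<'E'
from h import *
np.set_printoptions(precision=4,suppress=True)
B=lambda x,y:(60+(x+.5)/3.2-.5,170+(y+.5)/3.2-.5)
u=np.array([.0653,.99787]);o=np.array([.556,-.05])
f=lambda q,z:(ray("top",*B(*q),z)[:2]-o)@u
for nm,q,z in[("old rear",[(560,158),(547,306)],.044),("old front",[(375,140),(358,290)],.044),("rear",[(480,151),(465,301)],.044),
 ("beam near",[(350,70),(322,342)],.14),("beam far",[(281,64),(252,336)],.14),("frame far top?",[(60,105),(43,268)],.03)]:
    print(nm,[round(f(x,z),4) for x in q])
# tops zoomed
im=cv2.imread("pics/top8.png"); cv2.imwrite("pics/top8z.png",cv2.resize(im[50:350,240:500],None,fx=2,fy=2,interpolation=cv2.INTER_CUBIC))
E
```

```text
old rear [np.float64(0.0771), np.float64(0.0757)]
old front [np.float64(0.2129), np.float64(0.2137)]
rear [np.float64(0.1358), np.float64(0.1355)]
beam near [np.float64(0.2141), np.float64(0.2133)]
beam far [np.float64(0.2612), np.float64(0.2608)]
frame far top? [np.float64(0.4491), np.float64(0.4479)]
```

View pics/top8z.png

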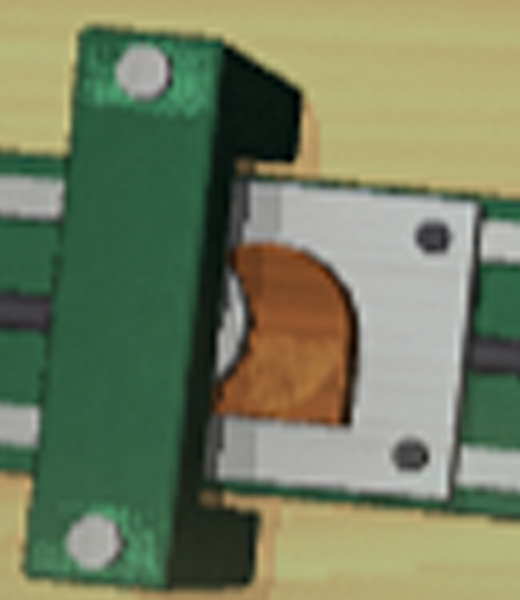

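The rear bed edge is now 0.136 m from the shaft, and the centred position would be 0.167 m. That leaves about 32 mm, or roughly 225° more.

>>> {"name": "drive_tool", "arguments": {
  "translation": [
    [-1.81,-0.24,0],
    [-3.5,-0.94,0],
    [-4.95,-2.05,0],
    [-6.06,-3.5,0],
    [-6.76,-5.19,0],
    [-7,-7,0],
    [-6.76,-8.81,0],
    [-6.06,-10.5,0],
    [-4.95,-11.95,0],
    [-3.5,-13.06,0],
    [-1.81,-13.76,0],
    [0,-14,0]
  ],
  "roll": [0,0,0,0,0,0,0,0,0,0,0,0],
  "hand": [-1,-1,-1,-1,-1,-1,-1,-1,-1,-1,-1,-1]
}}

```text
t: 20.12
position: [0.5697, 0.0195, 0.1289]
eef_rot: [0.995, -0.104, -0.002, 0.0]
force: [-2.5, -2.2, 8.0]
width: 0.021
```

>>> {"name": "drive_tool", "arguments": {
  "translation": [
    [1.81,0.24,0],
    [3.5,0.94,0],
    [4.95,2.05,0],
    [4.95,2.05,0],
    [4.95,2.05,0]
  ],
  "roll": [0,0,0,0,0],
  "hand": [-1,-1,-1,-1,-1]
}}

```text
t: 20.75
position: [0.6149, -0.0114, 0.1292]
eef_rot: [0.995, -0.104, 0.0, 0.0]
force: [2.6, -0.3, 6.6]
width: 0.0209
```

```bash
python3 - <<'E'
from h import *
for n in("top",):
    im=r.capture(n)[:,:,::-1]
    cv2.imwrite(f"pics/{n}9.png",cv2.resize(im[170:300,60:310],None,fx=3.2,fy=3.2,interpolation=cv2.INTER_CUBIC))
E
```

```text
(no output)
```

View pics/top9.png

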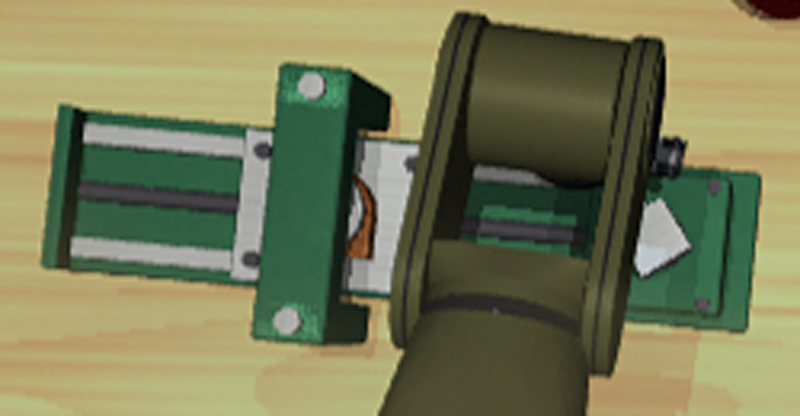

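```bash
python3 - <<'E'
from h import *
B=lambda x,y:(60+(x+.5)/3.2-.5,170+(y+.5)/3.2-.5)
u=np.array([.0653,.99787]);o=np.array([.556,-.05])
f=lambda q,z:round((ray("top",*B(*q),z)[:2]-o)@u,4)
print("front",f((246,128),.044),f((232,278),.044))
print("bolts",f((263,150),.046),f((251,259),.046),"old",f((389,162),.046),f((377,271),.046), "old rear bolts",f((540,176),.046),f((529,285),.046))
E
```

```text
front 0.3073 0.3056
bolts 0.2927 0.2928 old 0.2006 0.201 old rear bolts 0.0901 0.09
```

Bed centre is 0.2374 m from the shaft by its bolts, and the beam centre is 0.2374 m. Releasing.

>>> {"name": "drive_tool", "arguments": {
  "translation": [
    [0,0,0],
    [0,0,0],
    [0,0,0],
    [0,0,0],
    [0,0,0],
    [0,0,0]
  ],
  "roll": [0,0,0,0,0,0],
  "hand": [0.4,0.4,0.4,0.4,0.4,0.4]
}}

```text
t: 21.55
position: [0.6146, -0.0117, 0.1288]
eef_rot: [0.995, -0.104, -0.0, 0.0]
force: [0.7, 0.0, -0.1]
width: 0.0598
```

>>> {"name": "drive_tool", "arguments": {
  "translation": [
    [0,0,-1],
    [0,0,-3],
    [0,0,-6],
    [0,0,-10],
    [-3,4,-12],
    [-6,8,-12],
    [-9,12,-12],
    [-12,16,-12],
    [-12,16,-12],
    [-12,16,-12]
  ],
  "roll": [0,0,0,0,0,0,0,0,0,0],
  "hand": [0.4,0.4,0.4,0.4,0.4,0.4,0.4,0.4,0.4,0.4]
}}

```text
t: 22.8
position: [0.4646, -0.1434, 0.2504]
eef_rot: [0.995, -0.105, 0.001, 0.0]
force: [0.1, 0.2, 0.6]
width: 0.0597
```

```bash
python3 - <<'E'
from h import *
M=toolM();np.save("M10.npy",M);print(r.read_state()["force"])
for n in("top","wrist","side"):
    im=r.capture(n)[:,:,::-1]
    if n=="top": im=cv2.resize(im[170:300,60:310],None,fx=3.2,fy=3.2,interpolation=cv2.INTER_CUBIC)
    cv2.imwrite(f"pics/{n}10.png",im)
E
```

```text
[0.14215048 0.21958184 0.57281733]
```

View pics/top10.png

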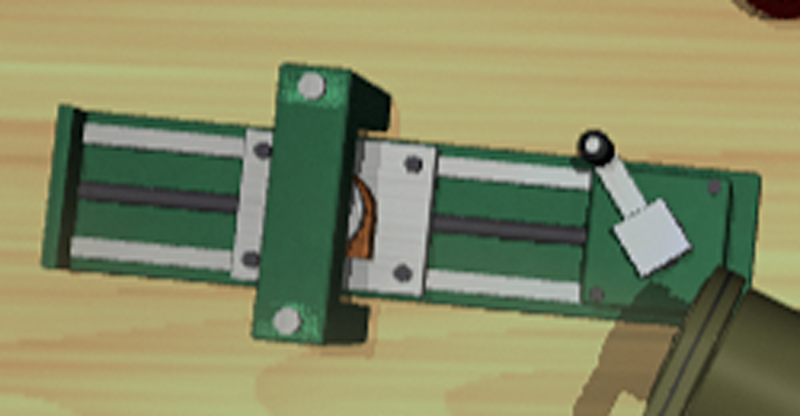

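View pics/side10.png

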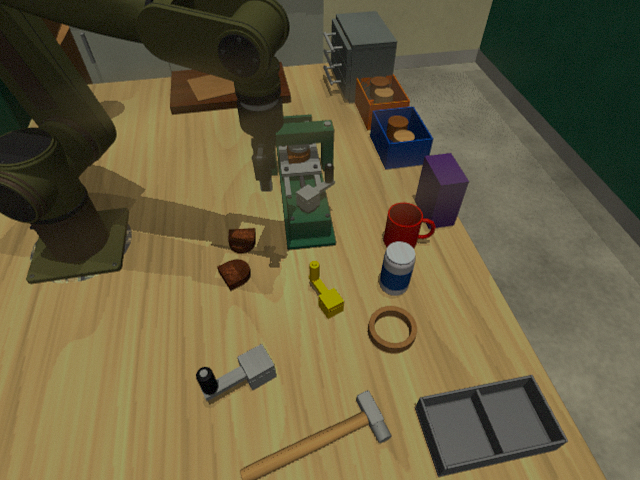

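View pics/wrist10.png

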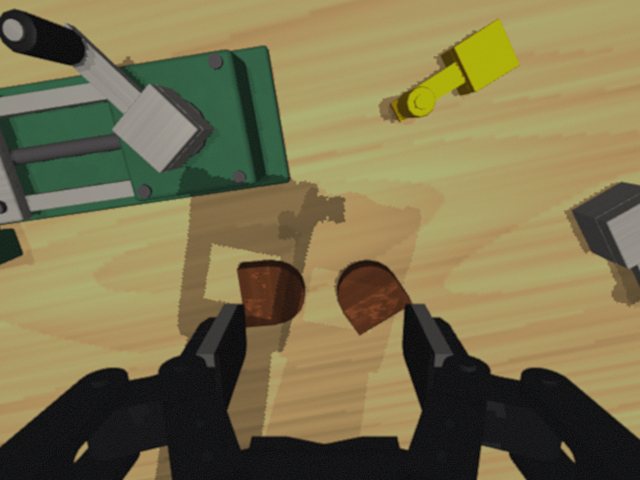

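```bash
python3 - <<'E'
from h import *
np.set_printoptions(precision=4,suppress=True)
B=lambda x,y:(60+(x+.5)/3.2-.5,170+(y+.5)/3.2-.5)
u=np.array([.0653,.99787]);o=np.array([.556,-.05])
f=lambda q,z:round((ray("top",*B(*q),z)[:2]-o)@u,4)
print("rear",f((436,147),.044),f((421,296),.044),"front",f((246,128),.044),f((232,278),.044))
print("bolts",[f(q,.046) for q in((263,150),(251,259),(414,164),(403,273))])
M=np.load("M10.npy")
print("hub",ray("top",*B(652,239),.122),ray("wrist",157,127,.122,M))
print("cap",ray("top",*B(596,146),.162),ray("wrist",14,29,.162,M))
E
```

```text
rear 0.1681 0.1677 front 0.3073 0.3056
bolts [np.float64(0.2927), np.float64(0.2928), np.float64(0.1823), np.float64(0.182)]
hub [ 0.5549 -0.0509  0.122 ] [ 0.5566 -0.0526  0.122 ]
cap [ 0.6145 -0.0139  0.162 ] [ 0.6152 -0.0118  0.162 ]
```

```bash
python3 -c "
from rig import r
print(r.hand_in())"
```

```text
the job is handed in; nothing more can be done
None
```

The small grey crank is on the press's square shaft, the bed is wound to the centre under the beam, and I've handed the job in. The hand-in gives no verdict, so this rests on my own checks. I gripped the crank by its hub and set it down until light contact showed it was seated. I then wound it about 1.9 turns clockwise by the handle (bed moved about 92 mm), let go and moved the arm clear at about 23 s.

- **Bed:** its centre is 237.4 mm from the shaft by its bolts and 237.2 mm by its edges. The beam's centre is at 237.4 mm, so the bed is well inside the 12 mm limit, given a calibration good to about 2 mm.
- **Crank:** measured at fully seated height, its hub and handle agree between the top and wrist cameras to 2–3 mm. Averaged over the two views, the hub lies within about 2 mm of the shaft axis.
- **Other objects:** they look unmoved in the final side picture, though I did not measure them again.
- **Contact:** the largest force in the readings I took was about 9 N.

No check failed. The only disagreement was about 2.5 mm between the top and wrist views of the shaft position, and I used a value between the two.

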